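# Slide the blue lure box under the rack roof into the empty bay

### The job

Slide the blue boxed lure lengthwise into the empty bay of the low wooden rack, under its roof, until its end meets the back of the rack. Leave it lying flat and straight in the bay, and do not disturb the yellow and the red box that are already in the rack.

Things in the scene. Friction and masses are not known exactly. Their poses are not given: they have to be found in the camera images.
- blue_box: dark blue lure box to put away, 151 x 40 x 28 mm, about 35 g, lying loose on the table in a row with a dark green and an orange one (not to be used), about 105 mm apart, lengths roughly along world x. Origin: centre of its underside; x along its length (far end +76, near end -76 mm), z up. Grip across its 40 mm width. When home its origin is at x = -49 mm in the rack's frame.
- rack: fixed wooden rack 70 x 258 x 52 mm. Origin: centre of underside; x from open front to back, y along width. No floor. 3 bays centred at y = 82, 0, -82 mm, each 70 wide, 44 high; roof 44 to 52 mm up, front edge x = -35; back panel's inner face x = 27: boxes go 62 mm in, the rest stays outside. Two bays hold boxes; a fixed green tab (top 59 mm up) on the roof's front edge marks the empty one.
- yellow_box: yellow boxed lure, 161 x 39 x 24 mm, loose, already lying in one bay of the rack, its near part sticking out about 100 mm in front of the roof; to be left alone. Origin: centre of its underside; x along its length, y across it, z up.
- red_box: red boxed lure, 135 x 40 x 26 mm, loose, already lying in another bay of the rack, its near part sticking out about 90 mm in front of the roof; to be left alone. Origin: centre of its underside; x along its length, y across it, z up.

How it is judged:
At the end, for the whole second after the job is handed in: The blue box lies at rest, flat on the table, in the bay that was empty: within 20 mm of the bay's centre line, within 0.2 rad of straight, its end no more than 14 mm from the rack's back panel; the yellow and red boxes are within 25 mm of where they were ((y of blue_box in the frame of rack between -0.102 and -0.062 m or y of blue_box in the frame of rack between -0.02 and 0.02 m or y of blue_box in the frame of rack between 0.062 and 0.102 m) and x of blue_box in the frame of rack above -0.063 m and angle between the x axis of blue_box and the x axis of rack, either way round below 0.2 rad and angle between blue_box's own z axis and vertical below 0.1 rad and height (world z) of blue_box below 0.008 m and linear speed of blue_box below 0.02 m/s and distance of each of yellow_box, red_box from where it was at the start of the episode below 0.025 m); the robot touches nothing.
It fails at once if the yellow or the red box in the rack is pushed more than 25 mm (distance of any of yellow_box, red_box from where it was at the start of the episode above 0.025 m).
It also fails if it takes over 42 s, if anything falls off the work surface, if the arm or the gripper's body presses on something with over 40 N, if the wrist force passes 120 N, or if a joint passes its speed limit or range.

### The arm

A 6-joint arm with a two-finger parallel gripper is mounted at the origin on a cart in front of the work surface, level with it; the furniture and walls round the work are solid. World frame = base frame: x ahead of the robot, y to its left, z up, the work surface at z = 0. Lengths are in m, angles in rad, forces in N, time in s.
With the tool pointing down it reaches from about 0.35 to 0.925 m from the base axis. Payload 6.4 kg.
Tool frame: the origin (TCP) lies midway between the tips of the shut fingers; the grasp point (between the pads) lies 19 mm behind it; z points along the fingers, y is the line along which they close (so a half turn about z gives the same grasp; the last joint's range is limited). The gripper opens to 94 mm and grips with 3 to 60 N. Pads are 16 mm wide; open, the fingers measure 119 mm over their backs; the gripper's body (75 mm by 177 mm) begins 78 mm behind the grasp point.
Start: joints at [-1.47, 0.245, 1.558, -0, 1.339, -0.174], TCP at [0.176, -0.626, 0.205] pointing down, gripper open.
Joint ranges: [-3.13, 3.13], [-1.02, 2.26], [0.13, 2.54], [-0.95, 4.09], [0.21, 2.88], [-2.74, 2.74]. Speed limits (rad/s): [2.57, 2.57, 3.14, 3.14, 3.14, 3.14].

### API

Orientations are given as a unit quaternion [w, x, y, z].
In Python, from station import robot, fingers, planner, optics, spot_in, landmark_of gives the robot as it stands. Calls block until the motion is done:
- robot.move_to(position, orientation): joint-space move of the TCP to a pose.
- robot.move_straight(position, ori=None, v=0.15, threshold=None): straight line of the TCP; ori=None keeps the orientation; v is the mean speed in m/s. With threshold (N) it stops when the force on the tool has changed by that much, and returns True; else False.
- robot.move_joints(angles): joint-space move.
- fingers.release() and fingers.close(force=None): open the fingers fully, or close them until they stop; force is the grip in N (None keeps the last).
- robot.sleep(seconds).
- planner.solve_ik(position, orientation): joint angles nearest the present ones, or None.
- robot.state(): the state.
- optics.camera(name): name is "side" or "top" or "wrist"; returns (picture, depth): 384x512x3 uint8, red, green, blue; 384x512 float32, m along the optical axis (not along the pixel's ray), 0 where there is no reading.
- optics.get_calibration(name): a dict with "intrinsics" (3x3 intrinsics, pixels), "dist" ([k1, k2, p1, p2, k3] as OpenCV has them; the pictures are not rectified), "extrinsics" (4x4, takes a point from camera to world coordinates). Camera axes: x right, y up, looking along -z (the intrinsics and any distortion apply to the point x, -y, -z); pixel columns grow to the right and rows downward; lengths in m; the calibration is good to about 2 mm. A picture is of the moment at which its call begins: read the wrist's pose just before it. get_calibration takes no time and is no camera call; for the wrist camera it gives the pose at the moment of the call.
A pose or a line that the arm cannot do raises robot.PlanningError and nothing moves.
- robot.sign_off(): hands the job in; it is judged then, once.
Trained networks look in the newest picture that a camera, given by its name, has taken for a name from the list of things; names that differ only in an ending like _2 or _b are one class to them, and where a whole thing is asked for, a point or a joint stands for the part that bears it (a point fixed in the world has none). Each returns a list of dicts, best first, with "conf" (0 to 1); they miss things now and then, are a little off and sometimes report something else, mostly with a low value. They report only what shows in the picture. A call takes as long as a camera call.
- spot_in(name, camera): "rect" ([left, top, right, bottom] in pixels, round what is visible of it).
- landmark_of(name, camera): "location" ([column, row] in pixels: a listed point, or the origin of a listed thing).
The state is a dict: "t": time; "qpos": joint angles; "joint_vel": joint speeds; "joint_torque": joint torques, N m; "tool_pos": TCP position; "ee_rot": TCP orientation; "contact_force": force on the tool from outside, world axes, zero at the start; "moment": the same for the moment, N m; "width": finger opening in m; "grasp_force": force on a finger pad.
Only numpy, scipy, OpenCV 4.12 (cv2) and the standard library are available. Lean on these libraries where they do the work, as an engineer would, in place of code of your own. Each camera call takes 0.05 s, during which the arm holds its last target. There are 200 camera calls.

## Working session

There is one attempt and no reset: what is moved stays moved. The work goes in short steps, each a Python script; the robot and the scene stay as the last script left them, time stands still between calls to the robot, and variables do not carry over. Pictures are saved under pics/ and viewed, at most 10 in all, crops included, and the job is handed in when it is done.

```bash
ls; mkdir -p pics
cat > h.py <<'E'
import numpy as np, cv2
from station import robot, fingers, planner, optics, spot_in, landmark_of
def shot(cam, name=None):
    c=optics.get_calibration(cam); im,d=optics.camera(cam)
    if name: cv2.imwrite('pics/'+name,im[:,:,::-1])
    return im,d,c
def cloud(d,c):
    K=np.array(c['intrinsics'],float); D=np.array(c['dist'],float); E=np.array(c['extrinsics'])
    h,w=d.shape; u,v=np.meshgrid(np.arange(w),np.arange(h))
    p=cv2.undistortPoints(np.stack([u,v],-1).reshape(-1,1,2).astype(np.float64),K,D).reshape(h,w,2)
    P=np.stack([p[...,0]*d,-p[...,1]*d,-d],-1)
    W=P@E[:3,:3].T+E[:3,3]; W[d<=0]=np.nan
    return W
E
python3 - <<'E'
from h import *
for cam in ['top','side']:
    im,d,c=shot(cam,cam+'1.png'); W=cloud(d,c); np.savez(cam+'1.npz',im=im,W=W)
    print(cam,np.array(c['extrinsics'])[:3,3].round(3))
    for n in ['blue_box','rack','yellow_box','red_box']:
        for f in (spot_in,landmark_of):
            for r in f(n,cam)[:2]:
                k=r.get('rect',r.get('location')); 
                x=W[int(k[1]),int(k[0])].round(3) if len(k)==2 else ''
                print(n,np.round(k),round(r['conf'],2),x)
print(robot.state()['t'],robot.state()['ee_rot'])
E
```

```text
pics
station.py
top [0.383 0.027 1.183]
blue_box [151. 197. 166. 246.] 0.71 
blue_box [162. 222.] 0.8 [0.47  0.335 0.012]
blue_box [368. 192.] 0.28 [ 0.568 -0.283  0.001]
rack [301. 152. 392. 187.] 0.79 
rack [346. 170.] 0.9 [ 0.624 -0.204  0.055]
yellow_box [362. 180. 376. 222.] 0.84 
yellow_box [368. 192.] 0.72 [ 0.568 -0.28   0.   ]
red_box [334. 180. 349. 210.] 0.83 
red_box [344. 189.] 0.98 [ 0.572 -0.206  0.012]
side [0.082 0.982 0.514]
blue_box [208. 251. 256. 281.] 0.9 
blue_box [224. 268.] 0.93 [0.465 0.359 0.015]
rack [238. 153. 291. 190.] 0.81 
rack [266. 177.] 0.92 [ 0.611 -0.16   0.029]
rack [291. 173.] 0.21 [ 0.564 -0.272  0.016]
yellow_box [283. 168. 314. 182.] 0.57 
yellow_box [288. 174.] 0.56 [ 0.579 -0.282  0.006]
red_box [270. 174. 302. 186.] 0.5 
red_box [278. 181.] 0.54 [ 0.577 -0.194  0.013]
0.9 [1.25327529e-05 9.90576526e-01 1.36960385e-01 1.71564934e-06]
```

Run:
```python
import cv2
im=cv2.imread('pics/top1.png')[135:275,120:420]
cv2.imwrite('pics/c1.png',cv2.resize(im,(800,373),interpolation=cv2.INTER_CUBIC))
```

```text
(no output)
```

View pics/c1.png

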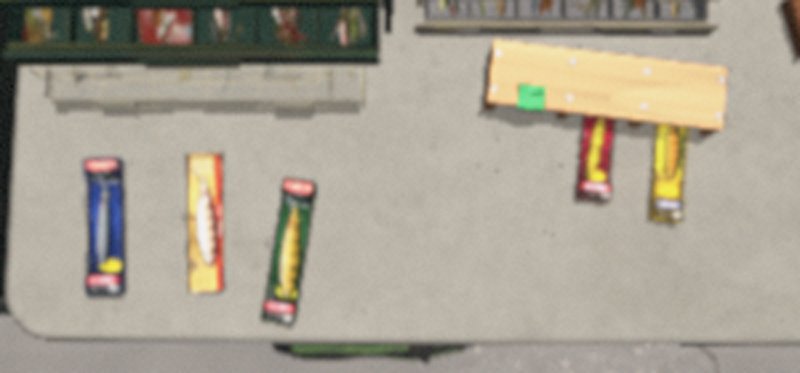

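View pics/top1.png

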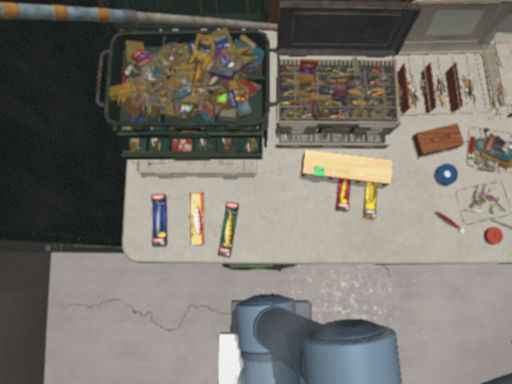

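View pics/side1.png

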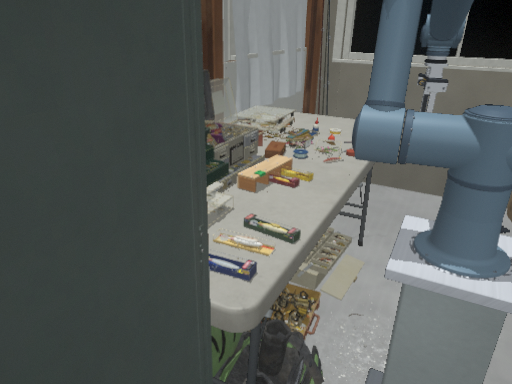

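The blue box lies at about (158,219) in the top view, left of orange and green. The rack is at about (347,167), slightly yawed. Its green tab at (319,171) marks the left bay (y=+82) as empty; red is in the middle bay and yellow in the right one. Next I measure the rack roughly from the top cloud and move the wrist camera over it.

```bash
cat >> h.py <<'E'
def rect(P):
    (cx,cy),(a,b),t=cv2.minAreaRect((P[:,:2]*1000).astype(np.float32))
    if a<b: a,b,t=b,a,t+90
    return np.array([cx,cy])/1000,(a,b),(t+90)%180-90   # centre m, sizes mm, angle of long side deg
def inbox(W,lo,hi): 
    with np.errstate(invalid='ignore'): return ((W>lo)&(W<hi)).all(-1)
E
python3 - <<'E'
from h import *
z=np.load('top1.npz'); W=z['W']; im=z['im'].astype(int)
for n,lo,hi in [('blue',(.36,.29,.016),(.57,.40,.045)),('rack',(.54,-.4,.040),(.73,-.02,.057)),('red',(.45,-.24,.014),(.60,-.17,.036)),('yel',(.45,-.31,.014),(.60,-.24,.036))]:
    m=inbox(W,np.array(lo),np.array(hi)); P=W[m]; print(n,m.sum(),P.mean(0).round(4),np.median(P[:,2]).round(4),rect(P))
E
```

```text
blue 275 [0.4712 0.3397 0.0245] 0.0257 (array([0.477711  , 0.34176324]), (148.83253479003906, 41.48283767700195), 5.19863748550415)
rack 2337 [ 0.6397 -0.2095  0.0506] 0.0512 (array([ 0.65668018, -0.18312541]), (321.0694885253906, 146.6807403564453), 89.93631744384766)
red 170 [ 0.5413 -0.2033  0.0214] 0.0222 (array([ 0.55401392, -0.20577135]), (90.62142181396484, 37.4188346862793), -6.9610443115234375)
yel 219 [ 0.5326 -0.2834  0.0202] 0.0203 (array([ 0.54085748, -0.27273956]), (108.25647735595703, 63.73780059814453), -4.313789367675781)
```

Run:
```python
from h import *
for n,p in [('rack',[.5,-.19,.36]),('blue',[.43,.335,.3])]:
    robot.move_to(p,[0,1,0,0]); robot.sleep(.2)
    im,d,c=shot('wrist','w_%s.png'%n); W=cloud(d,c); np.savez('w_%s.npz'%n,im=im,W=W,K=c['intrinsics'],D=c['dist'],E=c['extrinsics'])
    print(robot.state()['t'],np.array(c['extrinsics']).round(3).tolist())
    for q in ['blue_box','rack','red_box','yellow_box']:
        for r in landmark_of(q,'wrist')[:1]:
            k=r['location']; print(q,np.round(k),r['conf'])
print(robot.state()['qpos'])
a=cv2.imread('pics/w_rack.png');b=cv2.imread('pics/w_blue.png')
cv2.imwrite('pics/w2.png',cv2.resize(np.hstack([a,b]),(800,300),interpolation=cv2.INTER_AREA))
```

```text
3.1833 [[-0.001, 0.967, 0.253, 0.572], [-1.0, -0.001, -0.001, -0.191], [-0.0, -0.253, 0.967, 0.539], [0.0, 0.0, 0.0, 1.0]]
rack [268.  83.] 0.59
red_box [265. 117.] 0.6
yellow_box [314. 120.] 0.71
5.5583 [[-0.001, 0.968, 0.252, 0.503], [-1.0, -0.001, -0.0, 0.334], [-0.0, -0.252, 0.968, 0.479], [0.0, 0.0, 0.0, 1.0]]
blue_box [248. 133.] 0.84
[ 4.53478319e-01 -6.71990519e-02  1.71952097e+00 -4.62718803e-06
  1.48923654e+00  2.02452202e+00]
```

View pics/w2.png

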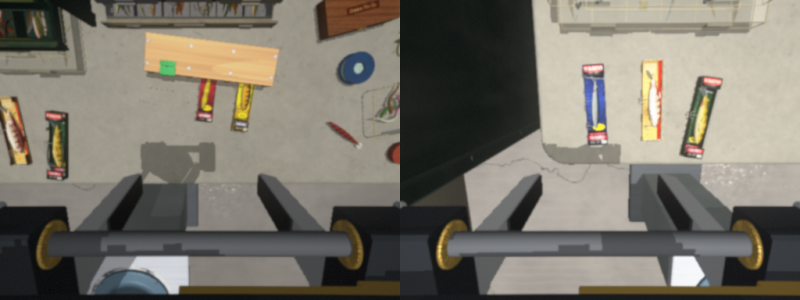

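Run:
```python
from h import *
A=np.load('w_rack.npz');B=np.load('w_blue.npz')
def big(m):
    n,l,s,_=cv2.connectedComponentsWithStats(cv2.morphologyEx(m.astype(np.uint8),cv2.MORPH_OPEN,np.ones((3,3))))
    return l==1+s[1:,4].argmax()
def planar(Z,m,h):  # pixel rays of mask onto plane z=h
    v,u=np.nonzero(m); p=cv2.undistortPoints(np.stack([u,v],-1).reshape(-1,1,2).astype(float),Z['K'],Z['D'])[:,0]
    r=np.c_[p[:,0],-p[:,1],-np.ones(len(p))]@Z['E'][:3,:3].T; o=Z['E'][:3,3]
    return o+r*((h-o[2])/r[:,2])[:,None]
for n,Z,lo,hi,h in [('rack',A,(.56,-.36,.042),(.70,-.05,.056),.052),('red',A,(.45,-.245,.013),(.60,-.165,.040),.026),('yel',A,(.45,-.33,.013),(.60,-.247,.040),.024),('blue',B,(.36,.29,.013),(.57,.40,.045),.028)]:
    m=big(inbox(Z['W'],np.array(lo),np.array(hi))); P=Z['W'][m]
    print(n,m.sum(),np.median(P[:,2]).round(4),rect(P),'| plane',rect(planar(Z,m,h)))
im=A['im'].astype(int); g=big((im[...,1]>im[...,0]+50)&(im[...,1]>im[...,2]+30)&inbox(A['W'],np.array((.5,-.4,.03)),np.array((.7,.05,.1)))); print('tab',A['W'][g].mean(0))
for Z in (B,np.load('top1.npz')):
    W=Z['W']; q=W[inbox(W,np.array((.2,.36,.05)),np.array((.6,.75,.9)))]; print('wall',len(q), np.percentile(q,[0,2,50,98],axis=0).round(3).tolist() if len(q) else '')
```

```text
rack 7970 0.0519 (array([ 0.63221527, -0.21251416]), (257.66070556640625, 71.06436920166016), 83.34217071533203) | plane (array([ 0.63180933, -0.2120722 ]), (256.7378234863281, 70.71574401855469), 83.32776641845703)
red 237 0.0166 (array([ 0.56841772, -0.20451749]), (61.123939514160156, 12.3209228515625), -12.618721008300781) | plane (array([ 0.5685957 , -0.20421368]), (59.86104202270508, 12.006975173950195), -12.775894165039062)
yel 282 0.0171 (array([ 0.56206073, -0.29155542]), (52.818233489990234, 17.0781192779541), -1.2174758911132812) | plane (array([ 0.5624115, -0.2902074]), (51.973148345947266, 16.606229782104492), 2.664978504180908)
blue 408 0.0176 (array([0.47741022, 0.34158041]), (80.47870635986328, 13.776637077331543), -0.4843292236328125) | plane (array([0.47807922, 0.34136572]), (78.19808197021484, 13.384586334228516), -0.5236740112304688)
tab [ 0.61653226 -0.12814211  0.05640167]
wall 45266 [[0.397, 0.36, 0.05], [0.404, 0.365, 0.069], [0.459, 0.514, 0.244], [0.59, 0.516, 0.422]]
wall 9494 [[0.378, 0.509, 0.05], [0.384, 0.512, 0.068], [0.493, 0.514, 0.338], [0.596, 0.563, 0.492]]
```

Run:
```python
from h import *
for f in ('w_blue','top1'):
    Z=np.load(f+'.npz'); W=Z['W']
    m=inbox(W,np.array((.36,.285,-.02)),np.array((.58,.40,.05))); im=Z['im'].astype(int)
    hsv=cv2.cvtColor(Z['im'],cv2.COLOR_RGB2HSV); k=m&((hsv[...,1]>90)|(hsv[...,2]<80)); 
    k=cv2.morphologyEx(k.astype(np.uint8),cv2.MORPH_CLOSE,np.ones((5,5)));n,l,s,_=cv2.connectedComponentsWithStats(k); k=l==1+s[1:,4].argmax()
    print(f,k.sum(),np.percentile(W[k][:,2],[5,25,50,75,95]).round(4),rect(W[k]))
    h=m&(W[...,2]>.006); h=cv2.morphologyEx(h.astype(np.uint8),cv2.MORPH_OPEN,np.ones((3,3)))>0; print(' z>6mm',h.sum(),rect(W[h]))
Z=np.load('w_rack.npz');W=Z['W']; hsv=cv2.cvtColor(Z['im'],cv2.COLOR_RGB2HSV)
for lo,hi in [((.45,-.245,-.02),(.60,-.165,.04)),((.45,-.33,-.02),(.60,-.25,.04))]:
    k=inbox(W,np.array(lo),np.array(hi))&(hsv[...,1]>110); print(rect(W[k]),W[k].min(0).round(3))
```

```text
w_blue 1362 [nan nan nan nan nan] (array([nan, nan]), (0.0, 0.0), 0.0)
 z>6mm 1158 (array([0.47655948, 0.34220508]), (150.69277954101562, 39.31519317626953), 3.2028772830963135)
top1 427 [-0.0021  0.0002  0.0027  0.015   0.0278] (array([0.48252686, 0.34184958]), (136.2434844970703, 40.72776794433594), 5.23145866394043)
 z>6mm 291 (array([0.4777695 , 0.34013068]), (149.57948303222656, 40.116641998291016), 3.585684061050415)
(array([ 0.55869714, -0.20556842]), (81.1323471069336, 33.749366760253906), -6.439933776855469) [ 0.518 -0.226 -0.001]
(array([ 0.53872198, -0.28565131]), (102.43926239013672, 34.440834045410156), -6.046165466308594) [ 0.49  -0.308 -0.001]
```

Blue fit: centre (0.477, 0.342), yaw 3.2°, size 151x39 mm, which matches the given box. Rack: centre (0.632, -0.212), yaw -6.7°, size 258x71x52 mm, also a match. In the rack frame the tab lies at y≈+82 mm, so the bay is confirmed. Grasping near the near end.

```bash
cat >> h.py <<'E'
C=np.array([.632,-.2122]); YR=np.deg2rad(-6.67)
def down(y): return [0,np.cos(y/2),np.sin(y/2),0]
def fr(c,y,x,yy): return np.array(c)+np.array([[np.cos(y),-np.sin(y)],[np.sin(y),np.cos(y)]])@[x,yy]
def rk(x,y,z): return [*fr(C,YR,x,y),z]
E
python3 - <<'E'
from h import *
yb=np.deg2rad(3.2); p=fr([.4768,.3418],yb,-.062,0)
for q in (rk(-.215,.085,.1),rk(-.148,.085,.008)): print(planner.solve_ik(q,down(YR)))
robot.move_to([*p,.06],down(yb)); 
print(robot.move_straight([*p,.004],v=.1,threshold=8))
fingers.close(15); s=robot.state(); print(s['width'],s['grasp_force'],s['tool_pos'],s['t'])
robot.move_straight([*p,.09],v=.15)
robot.move_to(rk(-.215,.085,.09),down(YR)); robot.sleep(.2)
s=robot.state(); print(s['width'],s['tool_pos'],s['t'],s['contact_force'])
im,d,c=shot('wrist','w3.png'); W=cloud(d,c); np.savez('w3.npz',im=im,W=W)
im,d,c=shot('top','top3.png'); np.savez('top3.npz',im=im,W=cloud(d,c))
a=cv2.imread('pics/w3.png');b=cv2.resize(cv2.imread('pics/top3.png')[110:290,220:460],(512,384))
cv2.imwrite('pics/m3.png',cv2.resize(np.hstack([a,b]),(800,300),interpolation=cv2.INTER_AREA))
E
```

```text
[-4.94046469e-01 -1.33607047e-01  2.15959564e+00 -4.44089210e-16
  1.11560406e+00  1.19316332e+00]
[-4.43771252e-01  1.96410068e-01  2.02502347e+00 -4.44089210e-16
  9.20159116e-01  1.24343854e+00]
False
0.03992586630030757 14.985191971063614 [0.41489    0.33833005 0.00399891] 8.2833
0.039846559567569745 [ 0.42851114 -0.10219725  0.0899587 ] 10.8333 [-0.24227029 -0.84969543  0.05277786]
```

View pics/m3.png

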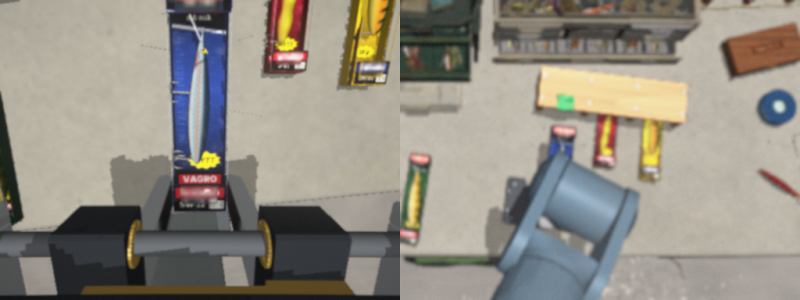

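The box is held straight in the jaws, aimed at the tabbed bay, with the red box clear to its right. Next I lower and insert it partway, release in front of the red box's near end, then push it home with the fingers shut.

Run:
```python
from h import *
print(robot.move_straight(rk(-.215,.085,.007),v=.1,threshold=6),robot.state()['tool_pos'])
print(robot.move_straight(rk(-.150,.085,.007),v=.06,threshold=6)); s=robot.state(); print(s['tool_pos'],s['contact_force'],s['width'],s['t'])
robot.sleep(.1)
im,d,c=shot('wrist','w4.png'); np.savez('w4.npz',im=im,W=cloud(d,c))
```

```text
False [ 0.42883646 -0.10305713  0.00750676]
False
[ 0.49251778 -0.11021961  0.00688473] [ 0.96307815  0.60725974 -0.6941755 ] 0.03995439241130356 13.15
```

View pics/w4.png

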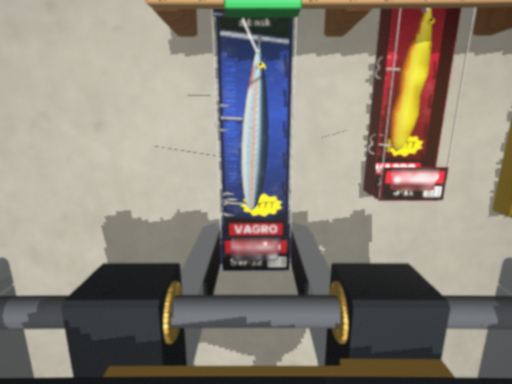

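The box's front is under the roof, centred between the bay posts (columns about 175 and 345, box at 256). The red box's end (row 198) is ahead of the fingers, so releasing here is clear.

Run:
```python
from h import *
fingers.release(); robot.move_straight(rk(-.150,.085,.075),v=.12)
robot.move_straight(rk(-.195,.085,.075),v=.12); fingers.close(10)
robot.move_straight(rk(-.195,.084,.010),v=.12)
print(robot.move_straight(rk(-.128,.084,.010),v=.05,threshold=5)); s=robot.state(); print(s['tool_pos'],s['contact_force'],s['width'],s['t'])
dx=np.array(s['tool_pos'][:2])-C; print('rack x',dx@[np.cos(YR),np.sin(YR)])
robot.move_straight(rk(-.17,.084,.012),v=.1); robot.move_straight(rk(-.19,.084,.2),v=.2); robot.sleep(.2)
im,d,c=shot('wrist','w5.png'); W=cloud(d,c); np.savez('w5.npz',im=im,W=W)
h=cv2.morphologyEx((inbox(W,np.array((.45,-.17,.006)),np.array((.588,-.06,.04)))).astype(np.uint8),cv2.MORPH_OPEN,np.ones((3,3)))>0
c_,sz,a=rect(W[h]); d_=fr([0,0],-YR,*(c_-C)); print(c_,sz,a,'rack y of visible part',d_, 'near end x',d_[0]-sz[0]/2000, robot.state()['t'])
```

```text
True
[ 0.50980643 -0.11321945  0.00951687] [0.87688886 0.10093282 0.44718471] 0.0005257196402019016 18.75
rack x -0.13286317212006238
[ 0.55392706 -0.11788835] (69.3777084350586, 38.7625732421875) -6.6233673095703125 rack y of visible part [-0.08849887  0.08460508] near end x -0.12318772635038489 20.6083
```

View pics/w5.png

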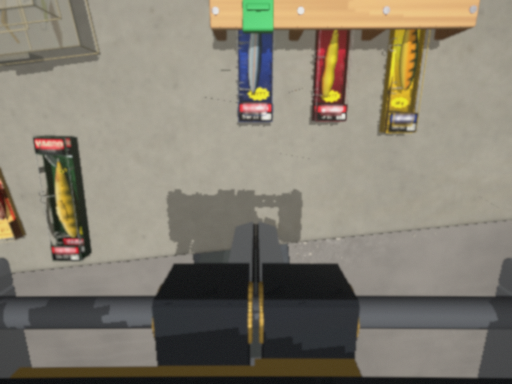

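The box lies straight in the tabbed bay, centred at column 256. Its near end is at rack x ≈ -123 mm (home -125 mm), y ≈ +85 mm, yaw matching the rack's. Red and yellow look undisturbed and the gripper is clear.

```bash
python3 -c "
from h import *
print(robot.sign_off())"
```

```text
the job is handed in; nothing more can be done
None
```

The blue box is home in the tabbed bay, straight and against the back as far as the last picture shows, with red and yellow apparently undisturbed; I handed the job in at about 21 s, and no verdict was returned.

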